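Switch the dust extraction to the blue branch

TASK

Nudge the black tab of the dust-extraction selector round with the outside of your fingers until its needle points at the blue mark, then press the white start button fully down and let it come up again. Do not press start before the selector points at blue, push gently rather than pinching or forcing the tab, and leave the casts and tools on the bench where they are.

Things in the scene. Friction and masses are not known exactly. Their poses are not given: they have to be found in the camera images.
- manifold: fixed grey drum with a white top, 260 mm across, 90 mm high; four white pipe stubs on the robot's side (to 168 mm from the axis, top at 60 mm) and a rear one (to 170 mm, top 75 mm). An aluminium selector disc (184 mm across, top 102 mm above the table, low 36 mm hub to 110 mm) turns on it about the drum's vertical axis. Origin under the drum's centre, on that axis; x points to the rear stub
- selector (a joint): selector angle (rad): 0 = tab points along the manifold's -x axis; grows counter-clockwise seen from above; stops at -1.7 and 1.7. The marks stand at -1.15, -0.6, 0.6 and 1.15 in unknown order; it starts between -0.25 and 0.25. It turns with steady friction (about 2 N sideways at the tab) and stays where it is left; no detents or spring
- tab (a point): centre of the black upright tab (white stripe on top) on the disc: a fin 40 mm long along the radius (50 to 90 mm from the axis), 12 mm thick, from the disc up to 148 mm above the table. This point is 70 mm from the axis, 125 mm above the table
- pointer (a point): point in line with the tab and its needle, 110 mm from the axis, 102 mm above the table: it lies over the middle of a mark when the needle points straight at it. The needle itself ends 102 mm from the axis
- mark_blue: blue round mark on top of the manifold housing, 30 mm across, 4 mm high, its underside 90 mm above the table, 110 mm from the selector's axis; origin under its centre. The four marks change places between starts
- mark_yellow: yellow round mark on top of the manifold housing, 30 mm across, 4 mm high, its underside 90 mm above the table, 110 mm from the selector's axis; origin under its centre. The four marks change places between starts
- mark_green: green round mark on top of the manifold housing, 30 mm across, 4 mm high, its underside 90 mm above the table, 110 mm from the selector's axis; origin under its centre. The four marks change places between starts
- mark_red: red round mark on top of the manifold housing, 30 mm across, 4 mm high, its underside 90 mm above the table, 110 mm from the selector's axis; origin under its centre. The four marks change places between starts
- start_box: fixed yellow box, 90 x 90 mm, 50 mm high, to the left or the right of the manifold, carrying the start button upright on top; origin under its centre
- start_top (a point): centre of the top face of the white start button (36 mm across) in its black housing (52 mm across) on the start box, 72 mm above the table when up
- start (a joint): start button travel (m): 0 = up, 0.006 = fully down; a spring returns it, fully down takes about 5 N
- corbel: loose white plaster bracket, 75 x 85 x 90 mm, standing to one side of the manifold, opposite the start box; origin under its centre
- medallion: loose white plaster medallion with a flower relief, 100 mm across, 24 mm high, lying flat; origin under its centre
- spatula: loose spatula with wooden handle, 200 mm long, lying along its x axis; origin on the surface under its middle
- bowl: loose green bowl, 130 mm across, 65 mm high; origin under its centre
- pipe_piece: loose white pipe offcut standing on end, 60 mm across, 100 mm high; origin under its centre
- jar: loose amber jar, 64 mm across, 90 mm high; origin under its centre
- brush: loose brush, 180 mm long, lying along its x axis; origin on the surface under its middle

How it is judged:
On the way, in this order (a step that is already met when the one before it is completed fails the run):
1. the selector rests pointing at the blue mark (horizontal distance between pointer and mark_blue below 0.012 m and velocity of joint selector between -0.05 and 0.05 rad/s), for 0.3 s.
2. the start button is pressed down with the selector at blue (horizontal distance between pointer and mark_blue below 0.012 m and value of joint start above 0.0042 m), for 0.05 s.
3. the start button has come up again (value of joint start below 0.002 m), for 0.1 s.
At the end, for the whole second after the job is handed in: The pointer lies within 12 mm (about 6 degrees) of the middle of the blue mark and is still, the start button has been pressed (more than 4.2 mm of its 6 mm) after that and is up again (under 2 mm), and every loose thing is within 20 mm of where it began (all of step 1 and value of joint start below 0.002 m and distance of each of corbel, medallion, spatula, bowl, pipe_piece, jar, brush from where it was at the start of the episode below 0.02 m); the robot touches nothing.
It fails at once if start pressed while the selector is not at blue (horizontal distance between pointer and mark_blue above 0.014 m and value of joint start above 0.003 m).
It fails at once if the selector or its housing pinched or forced (over 30 N from the fingers) (contact force between the fingers and manifold above 30 N).
It fails at once if a loose thing on the bench moved more than 20 mm or lifted (distance of any of corbel, medallion, spatula, bowl, pipe_piece, jar, brush from where it was at the start of the episode above 0.02 m).
It also fails if it takes over 54 s, if anything falls off the work surface, if the arm or the gripper's body presses on something with over 40 N, if the wrist force passes 120 N, or if a joint passes its speed limit or range.

ROBOT

A 7-joint arm with a two-finger parallel gripper is mounted at the origin on the work surface. World frame = base frame: x ahead of the robot, y to its left, z up, the work surface at z = 0. Lengths are in m, angles in rad, forces in N, time in s.
With the tool pointing down it reaches from about 0.425 to 1.025 m from the base axis. Payload 3.6 kg.
Tool frame: the origin (TCP) lies midway between the tips of the shut fingers; the grasp point (between the pads) lies 19 mm behind it (manip.grip_point_offset is the distance from the TCP to the grasp point, in m); z points along the fingers, y is the direction in which the jaws open and shut (so a half turn about z gives the same grasp; the last joint's range is limited). The gripper opens to 85 mm and grips with 20 to 120 N. Pads are 22 mm wide; open, the fingers measure 114 mm over their backs; the gripper's body (76 mm by 85 mm) begins 54 mm behind the grasp point. The pads swing forward as they close: fully open they stand 13 mm farther back than shut.
Start: joints at [-1.202, 0.591, 0.048, 1.609, -0.033, 0.943, -0.034], TCP at [0.324, 0.649, 0.231] pointing down, gripper open.
Joint ranges: [-2.69, 2.69], [-0.47, 2.24], [-1.27, 1.36], [0.19, 2.51], [-1.53, 4.68], [0.08, 2.07], [-3.09, 3.09]. Speed limits (rad/s): [2.57, 2.57, 3.14, 3.14, 3.14, 3.14, 3.14].

INTERFACE

Orientations are given as a unit quaternion [w, x, y, z].
In Python, from bench import manip, grab_frame, ticket gives the robot as it stands.
- The arm moves only by the tool play_rows, never from a script. Its argument "motion" is a list of rows, each an object of numbers: "rx", "ry", "rz": the turn, a rotation vector about the tool's x, y, z in rad; "x", "y", "z": the shift along the tool's x, y, z in units of 30 mm (1.0 is 30 mm); "grip": the closure, from -1 (fully open) to 1 (shut). In form: [{"rx": .., "ry": .., "rz": .., "x": .., "y": .., "z": .., "grip": ..}, ...]. A call has exactly 10 rows; each row shifts and turns the commanded pose from where the row before left it, along the tool's axes as they then stand; what a row does not reach is not made up. A row lasts 1/8 s, in which the tool goes at most 62.5 mm and 10.7 degrees, less where a joint would pass 70% of its speed; a pose out of reach is approached as far as the arm can. A call is refused whole if a number of a shift passes 1 or a number of a turn 0.188, either way. A call with a gripper value outside its range is refused whole. The fingers move at their own pace and stop on an object; "grip_force" is the grip in N (left out, the last holds). Time passes only in rows, so rows that do not move let the fingers close, or fill a call up. It gives the time, the measured TCP pose, the force and the opening at its end, in the units of the state.
- manip.state(): the state, without advancing time (a new reading comes with each control period).
- grab_frame(name): name is "side" or "top"; returns a dict with "img" (384x512x3 uint8, red, green, blue), "mtx" (3x3 intrinsics, pixels), "k1" (the pictures are not rectified: a ray, as slopes to the right and down, at radius r is drawn at 1 + k1 r^2 times it, then the intrinsics apply), "origin" and "attitude" of the camera in the world. Camera axes: x right, y down, z forward; pixel columns grow to the right and rows downward; lengths in m; the calibration is good to about 2 mm. A picture is of the moment at which its call begins. There is no depth.
- ticket.finish_job(): hands the job in, once; it reports no verdict.
The state is a dict: "time": time; "joint_positions": joint angles; "joint_vel": joint speeds; "effort": joint torques, N m; "position": TCP position; "eef_rot": TCP orientation; "force": force on the tool from outside, world axes, zero at the start; "ft_torque": the same for the moment, N m; "gripper_width": finger opening in m.
Only numpy, scipy, OpenCV 4.12 (cv2) and the standard library are available. Lean on these libraries where they do the work, as an engineer would, in place of code of your own. Each camera call takes 0.05 s, during which the arm holds its last target. There are 200 camera calls.

## Working session

There is one attempt and no reset: what is moved stays moved. The work goes in short steps, Python scripts to look and compute and a tool call to move; the robot and the scene stay as the last step left them, time stands still between calls to the robot, and variables do not carry over. Pictures are saved under pics/ and viewed, about 8 in all and at most 12, crops included, and the job is handed in when it is done.

Besides the shell and the picture viewer there is one more tool, called after "Request:" as name(argument=value, ...), one argument or row to a line, values as JSON. play_rows: Moves the arm, as the interface text tells. Its arguments: {"type":"object","properties":{"motion":{"type":"array"},"grip_force":{"type":"number"}},"required":["motion"]}

```bash
mkdir -p pics; cat > h.py <<'E'
import numpy as np, cv2
from bench import manip, grab_frame, ticket
from scipy.spatial.transform import Rotation as R
def rot(f):
    a=np.array(f["attitude"],float)
    return a if a.shape==(3,3) else R.from_quat(a[[1,2,3,0]]).as_matrix()
def ray(f,u,v,z):
    K=np.array(f["mtx"]); d=cv2.undistortPoints(np.array([[[u,v]]],float),K,np.array([f["k1"],0,0,0.]))[0,0]
    w=rot(f)@np.array([d[0],d[1],1]); o=np.array(f["origin"])
    return o+w*(z-o[2])/w[2]
def proj(f,p):
    K=np.array(f["mtx"]); Rm=rot(f).T
    return cv2.projectPoints(np.array([p],float),cv2.Rodrigues(Rm)[0],-Rm@np.array(f["origin"]),K,np.array([f["k1"],0,0,0.]))[0].ravel()
def save(f,n): cv2.imwrite("pics/"+n,f["img"][:,:,::-1])
E
python3 - <<'E'
from h import *
for n in("top","side"):
    f=grab_frame(n); save(f,n+"0.png"); print(n,f["origin"],f["attitude"],f["k1"],f["mtx"])
print(manip.state())
E
```

```text
top [0.34154395 0.00277653 1.52040943] [ 0.05018673 -0.70026131  0.71054029 -0.04741194] -0.02715010690720954 [[455.481233     0.         255.90550754]
 [  0.         455.481233   184.49569221]
 [  0.           0.           1.        ]]
side [-0.15770574 -0.72136259  0.69138965] [-0.47211131  0.80353543 -0.31488411  0.17969343] 0.0120913610068097 [[370.43659839   0.         250.0775412 ]
 [  0.         370.43659839 186.51557136]
 [  0.           0.           1.        ]]
{'time': 0.1, 'joint_positions': array([-1.20147412,  0.59205856,  0.04827955,  1.60967712, -0.03329527,
        0.94271496, -0.03366159]), 'joint_vel': array([ 8.87115345e-05, -1.99705203e-03,  9.09333137e-04, -3.12715121e-03,
        3.88733100e-04, -4.13381084e-04,  9.98612218e-04]), 'effort': array([ 4.66840967e-03, -5.49996185e+01,  1.55307658e+00, -1.98824322e+01,
        9.69736342e-03,  3.89753302e-03,  3.73671696e-06]), 'position': array([0.32334091, 0.64807414, 0.23023846]), 'eef_rot': array([-1.83478260e-04,  2.29281765e-01,  9.73359552e-01, -1.01039271e-03]), 'force': array([0.32284135, 0.4642261 , 0.21541626]), 'ft_torque': array([-0.01064545, -0.0343153 ,  0.06100527]), 'gripper_width': 0.08550434698669948}
```

View pics/top0.png

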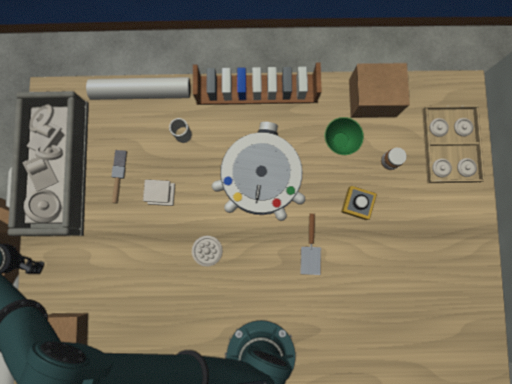

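View pics/side0.png

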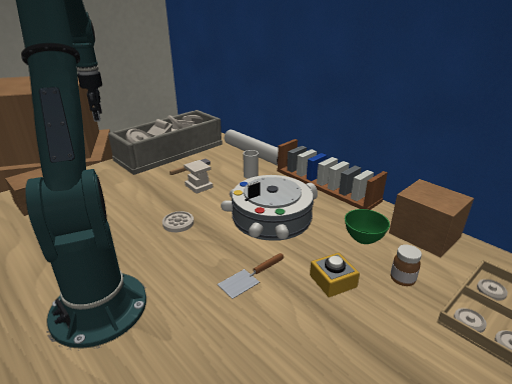

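Top view: drum hub near (261,171), tab near (257,194), blue mark (228,181), yellow (238,197), red (277,203), green (291,190), start button (361,202). Measuring these next.

```bash
cat > m.py <<'E'
from h import *
def blob(f,mask,box):
    m=np.zeros(mask.shape,bool); x0,y0,x1,y1=box; m[y0:y1,x0:x1]=mask[y0:y1,x0:x1]
    n,l,s,c=cv2.connectedComponentsWithStats(m.astype(np.uint8))
    if n<2: return None
    i=1+np.argmax(s[1:,4]); return c[i],s[i,4]
def marks(f):
    hsv=cv2.cvtColor(f["img"],cv2.COLOR_RGB2HSV); H,S,V=[hsv[...,i].astype(int) for i in range(3)]
    out={}
    for n,(a,b) in dict(blue=(100,130),yellow=(18,32),green=(45,85)).items():
        r=blob(f,(H>=a)&(H<=b)&(S>110)&(V>60),(215,130,305,222)); out[n]=r
    out["red"]=blob(f,((H<8)|(H>170))&(S>130)&(V>60),(215,130,305,222))
    return {n:(r[0],r[1],ray(f,*r[0],.094)) for n,r in out.items() if r}
E
python3 - <<'E'
from m import *
from scipy.optimize import least_squares
f=grab_frame("top"); mk=marks(f)
for n,v in mk.items(): print(n,v[0].round(1),v[1],v[2].round(4))
P=np.array([v[2][:2] for v in mk.values()])
r=least_squares(lambda c:np.hypot(*(P-c).T)-.110,ray(f,261,171,.11)[:2]); print("axis fit",r.x,r.fun)
g=cv2.cvtColor(f["img"],cv2.COLOR_RGB2GRAY)
hb=blob(f,g<80,(250,160,272,182)); print("hub",hb,ray(f,*hb[0],.110))
b=blob(f,(g>150),(345,188,380,215)); print("btn",b,ray(f,*b[0],.072))
t=blob(f,g<70,(240,183,275,210)); print("tab",t,ray(f,*t[0],.14))
c=cv2.resize(f["img"][125:225,205:390],None,fx=4,fy=4,interpolation=cv2.INTER_CUBIC); cv2.imwrite("pics/c1.png",c[:,:,::-1])
E
```

```text
blue [227.6 180.5] 50 [0.5541 0.0964 0.094 ]
yellow [237.3 196.6] 53 [0.5021 0.0661 0.094 ]
green [290.3 190. ] 40 [ 0.5206 -0.1014  0.094 ]
red [276.2 202.5] 48 [ 0.4818 -0.056   0.094 ]
axis fit [ 0.58168991 -0.00996815] [-9.69754462e-05  6.24735018e-05 -7.14223691e-05  2.07350627e-05]
hub (array([261.02777778, 170.80555556]), np.int32(72)) [ 0.5808035  -0.00977412  0.11      ]
btn (array([361.36708861, 201.36708861]), np.int32(79)) [ 0.48349376 -0.32913117  0.072     ]
tab (array([256.8, 198.4]), np.int32(5)) [0.49067565 0.00471774 0.14      ]
```

View pics/c1.png

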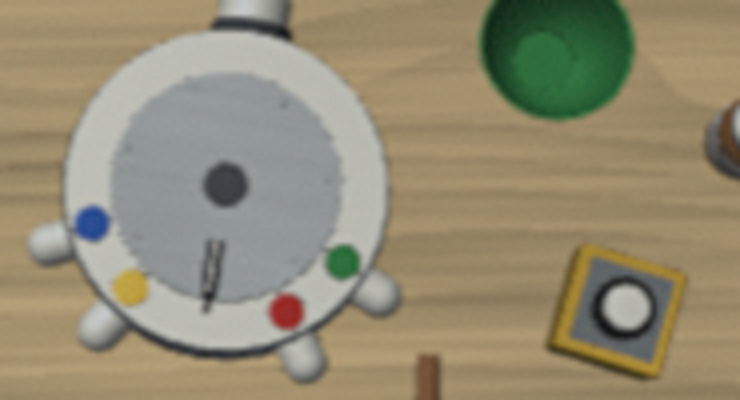

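Axis (0.5815, -0.0099) fits the marks to 0.1 mm. Blue sits at world angle 104.5°, and the tab is at about 171°, so it must go about 66° clockwise. I'll approach from the red-mark side with the fingers shut and tool x radial.

Request:
play_rows(
  motion=[
    {"rz": -0.15,"grip": 1},
    {"rz": -0.15,"grip": 1},
    {"x": -0.43,"y": -0.98,"grip": 1},
    {"x": -0.43,"y": -0.98,"grip": 1},
    {"x": -0.43,"y": -0.98,"grip": 1},
    {"x": -0.43,"y": -0.98,"grip": 1},
    {"x": -0.43,"y": -0.98,"grip": 1},
    {"x": -0.43,"y": -0.98,"grip": 1},
    {"x": -0.43,"y": -0.98,"grip": 1},
    {"x": -0.43,"y": -0.98,"grip": 1},
  ],
  grip_force=20,
)

```text
invalid input at $.motion[0]: expected keys rx, ry, rz, x, y, z, grip
```

Request:
play_rows(
  motion=[
    {"x": -0.43,"y": -0.98,"grip": 1},
    {"x": -0.43,"y": -0.98,"grip": 1},
    {"x": -0.43,"y": -0.98,"grip": 1},
    {"x": -0.43,"y": -0.98,"grip": 1},
    {"x": -0.43,"y": -0.98,"grip": 1},
    {"x": -0.43,"y": -0.98,"grip": 1},
    {"x": -0.43,"y": -0.98,"grip": 1},
    {"x": -0.43,"y": -0.98,"grip": 1},
    {"x": -0.43,"y": -0.98,"grip": 1},
    {"x": -0.43,"y": -0.98,"grip": 1},
  ],
)

```text
invalid input at $.motion[0]: expected keys rx, ry, rz, x, y, z, grip
```

```bash
cat >> h.py <<'E'
def todo(target,ang=None):
    "shift in tool units (30 mm) to target; rz to bring tool x to ang (deg)"
    s=manip.state(); q=s["eef_rot"]; Rm=R.from_quat(q[[1,2,3,0]]).as_matrix()
    a=np.degrees(np.arctan2(Rm[1,0],Rm[0,0]))
    print("t",round(s["time"],2),"pos",s["position"].round(4),"toolx deg",round(a,1),"tilt",Rm[:,2].round(3),"F",s["force"].round(1),"w",round(s["gripper_width"],4))
    print("units",(Rm.T@(np.array(target)-s["position"])/.03).round(2), "rz",None if ang is None else round(-np.radians((ang-a+180)%360-180),3))
E
python3 -c "
from h import *
todo([.5045,-.0361,.231],171)"
```

```text
t 0.15 pos [0.3234 0.6482 0.2304] toolx deg 153.5 tilt [-0.001 -0.002 -1.   ] F [ 0.2 -0.7 -0.1] w 0.0852
units [-1.558e+01 -1.772e+01  1.000e-02] rz -0.306
```

Request:
play_rows(
  motion=[
    {"rx": 0,"ry": 0,"rz": -0.15,"x": 0,"y": 0,"z": 0,"grip": 1},
    {"rx": 0,"ry": 0,"rz": -0.15,"x": 0,"y": 0,"z": 0,"grip": 1},
    {"rx": 0,"ry": 0,"rz": 0,"x": -0.43,"y": -0.98,"z": 0,"grip": 1},
    {"rx": 0,"ry": 0,"rz": 0,"x": -0.43,"y": -0.98,"z": 0,"grip": 1},
    {"rx": 0,"ry": 0,"rz": 0,"x": -0.43,"y": -0.98,"z": 0,"grip": 1},
    {"rx": 0,"ry": 0,"rz": 0,"x": -0.43,"y": -0.98,"z": 0,"grip": 1},
    {"rx": 0,"ry": 0,"rz": 0,"x": -0.43,"y": -0.98,"z": 0,"grip": 1},
    {"rx": 0,"ry": 0,"rz": 0,"x": -0.43,"y": -0.98,"z": 0,"grip": 1},
    {"rx": 0,"ry": 0,"rz": 0,"x": -0.43,"y": -0.98,"z": 0,"grip": 1},
    {"rx": 0,"ry": 0,"rz": 0,"x": -0.43,"y": -0.98,"z": 0,"grip": 1},
  ],
  grip_force=20,
)

```text
time: 1.4
position: [0.3875, 0.3987, 0.2311]
eef_rot: [-0.0, 0.081, 0.997, -0.0]
force: [0.5, -0.1, 0.4]
gripper_width: -0.0
```

Request:
play_rows(
  motion=[
    {"rx": 0,"ry": 0,"rz": 0,"x": -0.43,"y": -0.98,"z": 0,"grip": 1},
    {"rx": 0,"ry": 0,"rz": 0,"x": -0.43,"y": -0.98,"z": 0,"grip": 1},
    {"rx": 0,"ry": 0,"rz": 0,"x": -0.43,"y": -0.98,"z": 0,"grip": 1},
    {"rx": 0,"ry": 0,"rz": 0,"x": -0.43,"y": -0.98,"z": 0,"grip": 1},
    {"rx": 0,"ry": 0,"rz": 0,"x": -0.43,"y": -0.98,"z": 0,"grip": 1},
    {"rx": 0,"ry": 0,"rz": 0,"x": -0.43,"y": -0.98,"z": 0,"grip": 1},
    {"rx": 0,"ry": 0,"rz": 0,"x": -0.43,"y": -0.98,"z": 0,"grip": 1},
    {"rx": 0,"ry": 0,"rz": 0,"x": -0.43,"y": -0.98,"z": 0,"grip": 1},
    {"rx": 0,"ry": 0,"rz": 0,"x": -0.43,"y": -0.98,"z": 0,"grip": 1},
    {"rx": 0,"ry": 0,"rz": 0,"x": -0.43,"y": -0.98,"z": 0,"grip": 1},
  ],
)

```text
time: 2.65
position: [0.4671, 0.0878, 0.2313]
eef_rot: [-0.0, 0.081, 0.997, -0.0]
force: [0.8, 0.3, 0.3]
gripper_width: -0.0002
```

```bash
python3 -c "
from h import *
todo([.5045,-.0361,.231],171)"
```

```text
t 2.65 pos [0.4671 0.0878 0.2313] toolx deg 170.7 tilt [-0. -0. -1.] F [0.8 0.3 0.3] w -0.0002
units [-1.9  -3.87  0.01] rz -0.006
```

Request:
play_rows(
  motion=[
    {"rx": 0,"ry": 0,"rz": 0,"x": -0.38,"y": -0.78,"z": 0,"grip": 1},
    {"rx": 0,"ry": 0,"rz": 0,"x": -0.38,"y": -0.78,"z": 0,"grip": 1},
    {"rx": 0,"ry": 0,"rz": 0,"x": -0.38,"y": -0.78,"z": 0,"grip": 1},
    {"rx": 0,"ry": 0,"rz": 0,"x": -0.38,"y": -0.78,"z": 0,"grip": 1},
    {"rx": 0,"ry": 0,"rz": 0,"x": -0.38,"y": -0.78,"z": 0,"grip": 1},
    {"rx": 0,"ry": 0,"rz": 0,"x": 0,"y": 0,"z": 0.8,"grip": 1},
    {"rx": 0,"ry": 0,"rz": 0,"x": 0,"y": 0,"z": 0.8,"grip": 1},
    {"rx": 0,"ry": 0,"rz": 0,"x": 0,"y": 0,"z": 0.8,"grip": 1},
    {"rx": 0,"ry": 0,"rz": 0,"x": 0,"y": 0,"z": 0,"grip": 1},
    {"rx": 0,"ry": 0,"rz": 0,"x": 0,"y": 0,"z": 0,"grip": 1},
  ],
)

```text
time: 3.9
position: [0.5048, -0.0358, 0.1599]
eef_rot: [0.0, 0.081, 0.997, 0.0]
force: [0.2, -0.7, 0.2]
gripper_width: -0.0001
```

```bash
python3 - <<'E'
from h import *
todo([.5045,-.0361,.118],171)
f=grab_frame("side"); print(proj(f,[.5045,-.0361,.1]))
c=cv2.resize(f["img"][110:260,190:370],None,fx=4,fy=4,interpolation=cv2.INTER_CUBIC); cv2.imwrite("pics/c2.png",c[:,:,::-1])
E
```

```text
t 3.9 pos [ 0.5048 -0.0358  0.1599] toolx deg 170.7 tilt [ 0.001 -0.    -1.   ] F [ 0.2 -0.7  0.2] w -0.0001
units [ 0.01 -0.01  1.4 ] rz -0.006
[260.04395153 202.71456401]
```

View pics/c2.png

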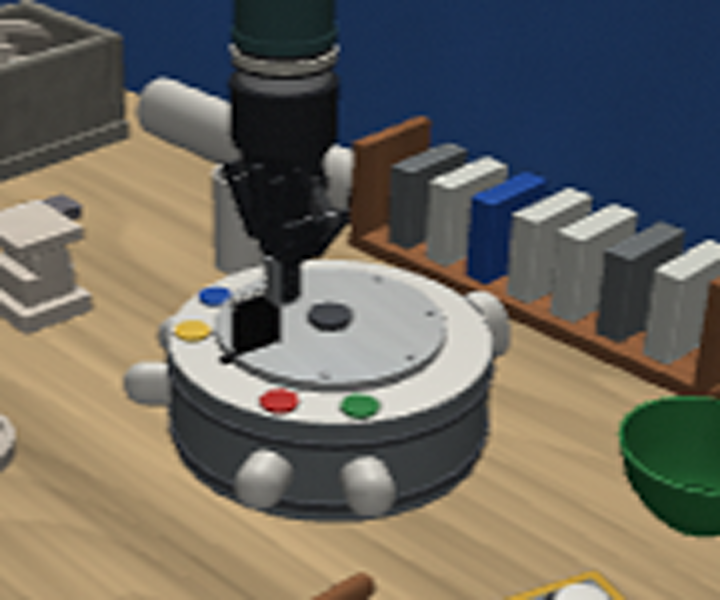

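Request:
play_rows(
  motion=[
    {"rx": 0,"ry": 0,"rz": 0,"x": 0,"y": 0,"z": 0.46,"grip": 1},
    {"rx": 0,"ry": 0,"rz": 0,"x": 0,"y": 0,"z": 0.46,"grip": 1},
    {"rx": 0,"ry": 0,"rz": 0,"x": 0,"y": 0,"z": 0.46,"grip": 1},
    {"rx": 0,"ry": 0,"rz": 0,"x": 0,"y": 0.15,"z": 0,"grip": 1},
    {"rx": 0,"ry": 0,"rz": 0,"x": 0,"y": 0.15,"z": 0,"grip": 1},
    {"rx": 0,"ry": 0,"rz": 0,"x": 0,"y": 0.15,"z": 0,"grip": 1},
    {"rx": 0,"ry": 0,"rz": 0,"x": 0,"y": 0,"z": 0,"grip": 1},
    {"rx": 0,"ry": 0,"rz": 0,"x": 0,"y": 0,"z": 0,"grip": 1},
    {"rx": 0,"ry": 0,"rz": 0,"x": 0,"y": 0,"z": 0,"grip": 1},
    {"rx": 0,"ry": 0,"rz": 0,"x": 0,"y": 0,"z": 0,"grip": 1},
  ],
)

```text
time: 5.2
position: [0.5065, -0.0227, 0.118]
eef_rot: [0.0, 0.081, 0.997, -0.0]
force: [-0.2, -0.8, -0.6]
gripper_width: 0.0001
```

```bash
cat >> h.py <<'E'
A=np.array([.5815,-.0099])
def pt():
    s=manip.state(); Rm=R.from_quat(s["eef_rot"][[1,2,3,0]]).as_matrix()
    p=Rm[:2,:2].T@(s["position"][:2]-A); print("p tool mm",(p*1e3).round(1),"F tool",(Rm.T@s["force"]).round(1))
    for d in(.04,.06,.08): c,si=np.cos(d)-1,np.sin(d); print(d,((p[0]*c-p[1]*si)/.03).round(3),((p[0]*si+p[1]*c)/.03).round(3))
E
python3 -c "
from h import *
todo([.5045,-.0361,.118],171);pt()"
```

```text
t 5.2 pos [ 0.5065 -0.0227  0.118 ] toolx deg 170.7 tilt [ 0. -0. -1.] F [-0.2 -0.8 -0.6] w 0.0001
units [-0.01 -0.45 -0.  ] rz -0.006
p tool mm [ 71.9 -24.8] F tool [ 0.  -0.8  0.6]
0.04 0.031 0.097
0.06 0.045 0.145
0.08 0.058 0.194
```

Request:
play_rows(
  motion=[
    {"rx": 0,"ry": 0,"rz": 0.06,"x": 0.045,"y": 0.145,"z": 0,"grip": 1},
    {"rx": 0,"ry": 0,"rz": 0.06,"x": 0.045,"y": 0.145,"z": 0,"grip": 1},
    {"rx": 0,"ry": 0,"rz": 0.06,"x": 0.045,"y": 0.145,"z": 0,"grip": 1},
    {"rx": 0,"ry": 0,"rz": 0.06,"x": 0.045,"y": 0.145,"z": 0,"grip": 1},
    {"rx": 0,"ry": 0,"rz": 0.06,"x": 0.045,"y": 0.145,"z": 0,"grip": 1},
    {"rx": 0,"ry": 0,"rz": 0.06,"x": 0.045,"y": 0.145,"z": 0,"grip": 1},
    {"rx": 0,"ry": 0,"rz": 0.06,"x": 0.045,"y": 0.145,"z": 0,"grip": 1},
    {"rx": 0,"ry": 0,"rz": 0.06,"x": 0.045,"y": 0.145,"z": 0,"grip": 1},
    {"rx": 0,"ry": 0,"rz": 0.06,"x": 0.045,"y": 0.145,"z": 0,"grip": 1},
    {"rx": 0,"ry": 0,"rz": 0,"x": 0,"y": 0,"z": 0,"grip": 1},
  ],
)

```text
time: 6.45
position: [0.5106, 0.0177, 0.1179]
eef_rot: [0.0, 0.344, 0.939, -0.0]
force: [-0.2, 0.3, 0.5]
gripper_width: 0.0001
```

```bash
python3 - <<'E'
from h import *
todo([.5437,.0547,.118],104.5);pt()
f=grab_frame("side")
c=cv2.resize(f["img"][110:260,190:370],None,fx=4,fy=4,interpolation=cv2.INTER_CUBIC); cv2.imwrite("pics/c3.png",c[:,:,::-1])
f=grab_frame("top"); save(f,"top3.png")
c2=cv2.resize(f["img"][125:225,205:305],None,fx=6,fy=6,interpolation=cv2.INTER_CUBIC)[:,:,::-1]; cv2.imwrite("pics/c3t.png",c2)
E
```

```text
t 6.45 pos [0.5106 0.0177 0.1179] toolx deg 139.8 tilt [-0. -0. -1.] F [-0.2  0.3  0.5] w 0.0001
units [-0.05  1.66 -0.  ] rz 0.616
p tool mm [ 72.  -24.7] F tool [ 0.3  0.1 -0.5]
0.04 0.031 0.097
0.06 0.045 0.145
0.08 0.058 0.194
```

View pics/c3.png

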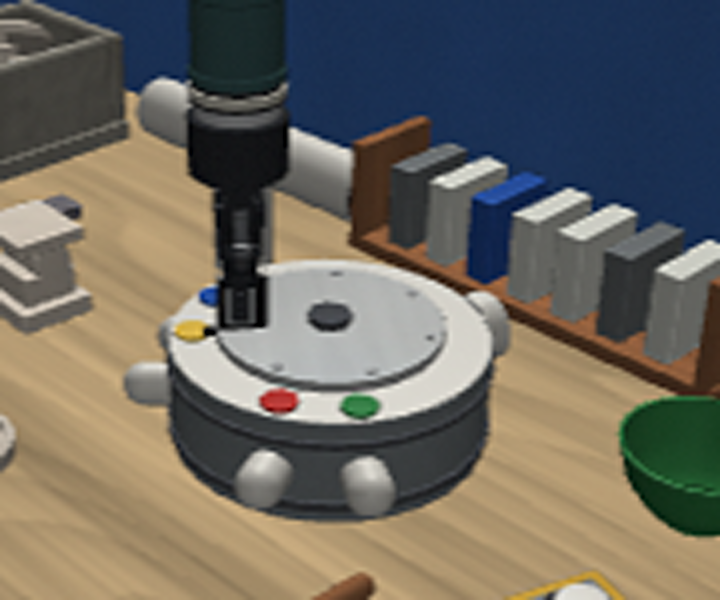

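Contact works: the tab has moved and the needle tip shows at crop (208,331), beside yellow. I'll convert the tip to an angle to calibrate the contact offset.

```bash
python3 - <<'E'
from h import *
f=grab_frame("side")
for u,v in((205,331),(208,331),(212,331)):
    q=ray(f,190+u/4,110+v/4,.102)[:2]-A; print(np.hypot(*q).round(4),np.degrees(np.arctan2(q[1],q[0])).round(1))
for th in (132,136,140,144): print(th,(proj(f,[*(A+.102*np.array([np.cos(np.radians(th)),np.sin(np.radians(th))])),.102])-[190,110])*4)
print("blue",(proj(f,[.5541,.0964,.094])-[190,110])*4)
E
```

```text
0.0981 145.8
0.0957 146.0
0.0926 146.3
132 [200.02100929 316.00784228]
136 [199.26794704 320.41920749]
140 [199.13151537 324.88049777]
144 [199.62217325 329.37057691]
blue [213.02921476 294.5280873 ]
```

View pics/c3t.png

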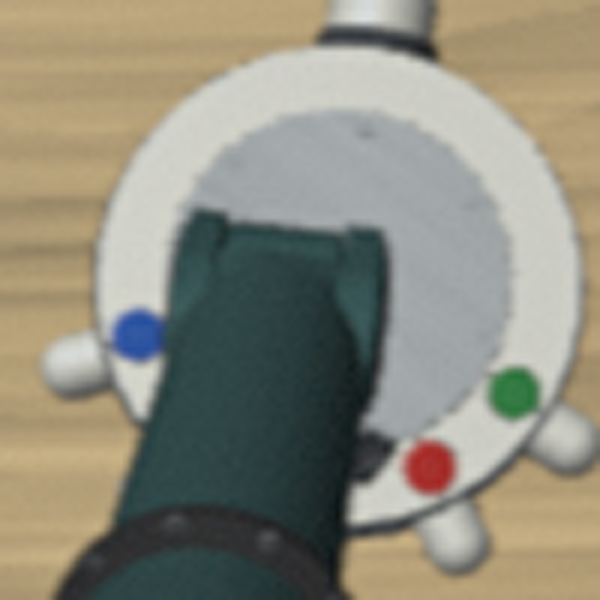

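Request:
play_rows(
  motion=[
    {"rx": 0,"ry": 0,"rz": 0.07,"x": 0.052,"y": 0.169,"z": 0,"grip": 1},
    {"rx": 0,"ry": 0,"rz": 0.07,"x": 0.052,"y": 0.169,"z": 0,"grip": 1},
    {"rx": 0,"ry": 0,"rz": 0.07,"x": 0.052,"y": 0.169,"z": 0,"grip": 1},
    {"rx": 0,"ry": 0,"rz": 0.07,"x": 0.052,"y": 0.169,"z": 0,"grip": 1},
    {"rx": 0,"ry": 0,"rz": 0.07,"x": 0.052,"y": 0.169,"z": 0,"grip": 1},
    {"rx": 0,"ry": 0,"rz": 0.07,"x": 0.052,"y": 0.169,"z": 0,"grip": 1},
    {"rx": 0,"ry": 0,"rz": 0.07,"x": 0.052,"y": 0.169,"z": 0,"grip": 1},
    {"rx": 0,"ry": 0,"rz": 0.07,"x": 0.052,"y": 0.169,"z": 0,"grip": 1},
    {"rx": 0,"ry": 0,"rz": 0.07,"x": 0.052,"y": 0.169,"z": 0,"grip": 1},
    {"rx": 0,"ry": 0,"rz": 0,"x": 0,"y": 0,"z": 0,"grip": 1},
  ],
)

```text
time: 7.85
position: [0.5402, 0.0544, 0.1177]
eef_rot: [-0.0, 0.618, 0.787, -0.0]
force: [-0.1, -0.1, -0.6]
gripper_width: 0.0001
```

```bash
python3 - <<'E'
from h import *
todo([.5437,.0547,.118],104.5);pt()
f=grab_frame("side"); t=grab_frame("top")
c=cv2.resize(f["img"][165:225,215:315],None,fx=6,fy=6,interpolation=cv2.INTER_CUBIC)
d=cv2.resize(t["img"][140:220,205:305],None,fx=6,fy=6,interpolation=cv2.INTER_CUBIC)[:,:600]
cv2.imwrite("pics/c4.png",np.vstack([c,d])[:,:,::-1][:600] if False else np.vstack([c[:240],d[:360]])[:,:,::-1])
for th in (100,104.5,108,112,116): print(th,(proj(f,[*(A+.102*np.array([np.cos(np.radians(th)),np.sin(np.radians(th))])),.102])-[215,165])*6)
E
```

```text
t 7.85 pos [0.5402 0.0544 0.1177] toolx deg 103.7 tilt [-0. -0. -1.] F [-0.1 -0.1 -0.6] w 0.0001
units [-0.02  0.12 -0.01] rz -0.014
p tool mm [ 72.2 -24.9] F tool [-0.1 -0.1  0.6]
0.04 0.031 0.097
0.06 0.045 0.146
0.08 0.059 0.195
100 [189.31010324  97.10016644]
104.5 [180.86166237 102.80291273]
108 [174.88930788 107.47847702]
112 [168.74139086 113.06083448]
116 [163.35155716 118.87766956]
```

View pics/c4.png

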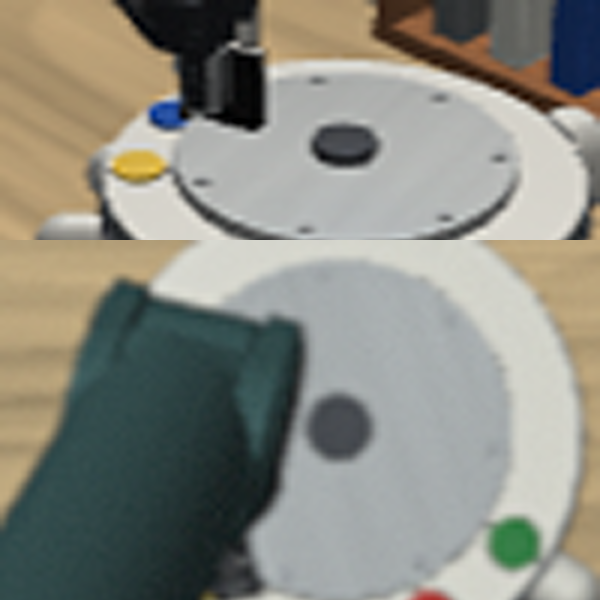

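Request:
play_rows(
  motion=[
    {"rx": 0,"ry": 0,"rz": 0,"x": 0,"y": -0.3,"z": 0,"grip": 1},
    {"rx": 0,"ry": 0,"rz": 0,"x": 0,"y": -0.3,"z": 0,"grip": 1},
    {"rx": 0,"ry": 0,"rz": 0,"x": 0,"y": 0,"z": -0.9,"grip": 1},
    {"rx": 0,"ry": 0,"rz": 0,"x": 0,"y": 0,"z": -0.9,"grip": 1},
    {"rx": 0,"ry": 0,"rz": 0,"x": 0,"y": 0,"z": -0.9,"grip": 1},
    {"rx": 0,"ry": 0,"rz": 0,"x": -1,"y": -0.4,"z": 0,"grip": 1},
    {"rx": 0,"ry": 0,"rz": 0,"x": -1,"y": -0.4,"z": 0,"grip": 1},
    {"rx": 0,"ry": 0,"rz": 0,"x": -1,"y": -0.4,"z": 0,"grip": 1},
    {"rx": 0,"ry": 0,"rz": 0,"x": -1,"y": -0.4,"z": 0,"grip": 1},
    {"rx": 0,"ry": 0,"rz": 0,"x": -1,"y": -0.4,"z": 0,"grip": 1},
  ],
)

```text
time: 9.2
position: [0.4988, -0.1109, 0.1989]
eef_rot: [-0.0, 0.618, 0.786, 0.0]
force: [-0.6, 0.9, -0.4]
gripper_width: 0.0001
```

```bash
python3 - <<'E'
from m import *
todo([.4835,-.3291,.12])
t=grab_frame("top")
c=cv2.resize(t["img"][150:205,215:285],None,fx=10,fy=10,interpolation=cv2.INTER_CUBIC); cv2.imwrite("pics/c5.png",c[:,:,::-1])
for th in (100,104.5,109): print(th,[((proj(t,[*(A+r*np.array([np.cos(np.radians(th)),np.sin(np.radians(th))])),z])-[215,150])*10).round() for r,z in((.05,.148),(.09,.148),(.102,.102))])
E
```

```text
t 9.2 pos [ 0.4988 -0.1109  0.1989] toolx deg 103.6 tilt [-0.  0. -1.] F [-0.6  0.9 -0.4] w 0.0001
units [-6.95 -2.21  2.63] rz None
100 [array([301., 215.]), array([172., 240.]), array([143., 270.])]
104.5 [array([304., 228.]), array([177., 262.]), array([148., 295.])]
109 [array([307., 240.]), array([184., 284.]), array([156., 319.])]
```

View pics/c5.png

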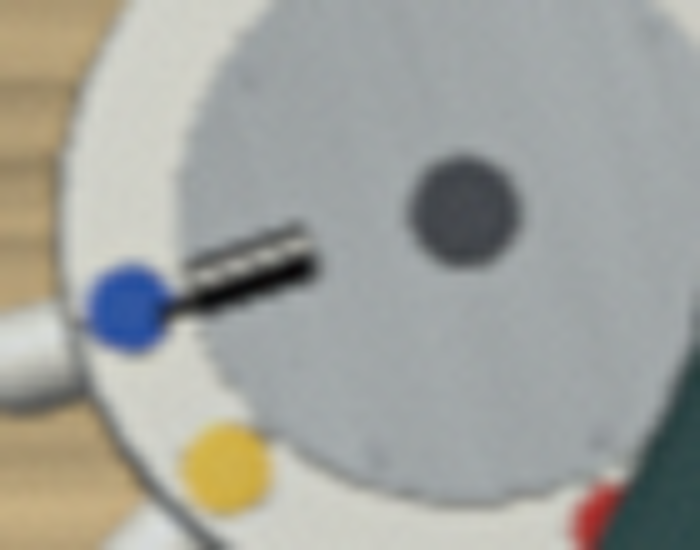

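The stripe and needle lie about 2° (4 mm) short of the blue centre, well inside 12 mm. Going to the start button.

Request:
play_rows(
  motion=[
    {"rx": 0,"ry": 0,"rz": 0,"x": -0.99,"y": -0.315,"z": 0,"grip": 1},
    {"rx": 0,"ry": 0,"rz": 0,"x": -0.99,"y": -0.315,"z": 0,"grip": 1},
    {"rx": 0,"ry": 0,"rz": 0,"x": -0.99,"y": -0.315,"z": 0,"grip": 1},
    {"rx": 0,"ry": 0,"rz": 0,"x": -0.99,"y": -0.315,"z": 0,"grip": 1},
    {"rx": 0,"ry": 0,"rz": 0,"x": -0.99,"y": -0.315,"z": 0,"grip": 1},
    {"rx": 0,"ry": 0,"rz": 0,"x": -0.99,"y": -0.315,"z": 0,"grip": 1},
    {"rx": 0,"ry": 0,"rz": 0,"x": -0.99,"y": -0.315,"z": 0,"grip": 1},
    {"rx": 0,"ry": 0,"rz": 0,"x": 0,"y": 0,"z": 0.88,"grip": 1},
    {"rx": 0,"ry": 0,"rz": 0,"x": 0,"y": 0,"z": 0.88,"grip": 1},
    {"rx": 0,"ry": 0,"rz": 0,"x": 0,"y": 0,"z": 0.87,"grip": 1},
  ],
)

```text
time: 10.5
position: [0.4839, -0.3272, 0.1192]
eef_rot: [-0.0, 0.618, 0.786, 0.0]
force: [-1.0, 0.0, -0.4]
gripper_width: -0.0003
```

Request:
play_rows(
  motion=[
    {"rx": 0,"ry": 0,"rz": 0,"x": 0,"y": 0,"z": 0.5,"grip": 1},
    {"rx": 0,"ry": 0,"rz": 0,"x": 0,"y": 0,"z": 0.5,"grip": 1},
    {"rx": 0,"ry": 0,"rz": 0,"x": 0,"y": 0,"z": 0.3,"grip": 1},
    {"rx": 0,"ry": 0,"rz": 0,"x": 0,"y": 0,"z": 0,"grip": 1},
    {"rx": 0,"ry": 0,"rz": 0,"x": 0,"y": 0,"z": 0,"grip": 1},
    {"rx": 0,"ry": 0,"rz": 0,"x": 0,"y": 0,"z": 0,"grip": 1},
    {"rx": 0,"ry": 0,"rz": 0,"x": 0,"y": 0,"z": 0,"grip": 1},
    {"rx": 0,"ry": 0,"rz": 0,"x": 0,"y": 0,"z": 0,"grip": 1},
    {"rx": 0,"ry": 0,"rz": 0,"x": 0,"y": 0,"z": 0,"grip": 1},
    {"rx": 0,"ry": 0,"rz": 0,"x": 0,"y": 0,"z": 0,"grip": 1},
  ],
)

```text
time: 11.75
position: [0.4846, -0.3276, 0.081]
eef_rot: [-0.0, 0.618, 0.786, -0.0]
force: [0.6, 0.1, -0.7]
gripper_width: -0.0006
```

```bash
python3 - <<'E'
from h import *
todo([.4835,-.3291,.066])
f=grab_frame("side")
c=cv2.resize(f["img"][210:310,280:400],None,fx=5,fy=5,interpolation=cv2.INTER_CUBIC); cv2.imwrite("pics/c6.png",c[:,:,::-1])
E
```

```text
t 11.75 pos [ 0.4846 -0.3276  0.081 ] toolx deg 103.6 tilt [-0.  0. -1.] F [ 0.6  0.1 -0.7] w -0.0006
units [-0.04 -0.05  0.5 ] rz None
```

View pics/c6.png

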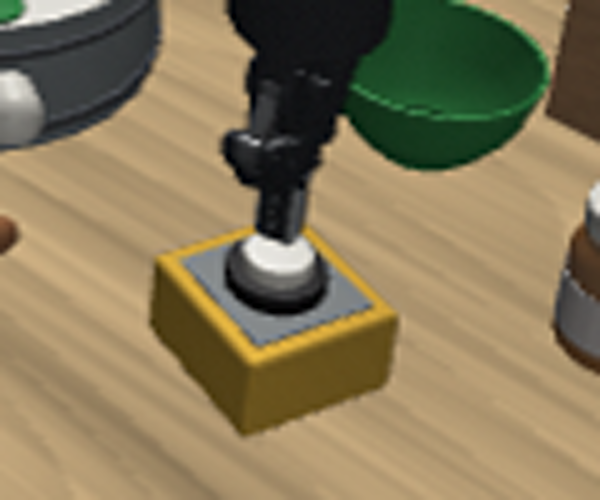

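Request:
play_rows(
  motion=[
    {"rx": 0,"ry": 0,"rz": 0,"x": -0.04,"y": -0.05,"z": 0.1,"grip": 1},
    {"rx": 0,"ry": 0,"rz": 0,"x": 0,"y": 0,"z": 0.1,"grip": 1},
    {"rx": 0,"ry": 0,"rz": 0,"x": 0,"y": 0,"z": 0.1,"grip": 1},
    {"rx": 0,"ry": 0,"rz": 0,"x": 0,"y": 0,"z": 0.1,"grip": 1},
    {"rx": 0,"ry": 0,"rz": 0,"x": 0,"y": 0,"z": 0.08,"grip": 1},
    {"rx": 0,"ry": 0,"rz": 0,"x": 0,"y": 0,"z": 0,"grip": 1},
    {"rx": 0,"ry": 0,"rz": 0,"x": 0,"y": 0,"z": 0,"grip": 1},
    {"rx": 0,"ry": 0,"rz": 0,"x": 0,"y": 0,"z": 0,"grip": 1},
    {"rx": 0,"ry": 0,"rz": 0,"x": 0,"y": 0,"z": 0,"grip": 1},
    {"rx": 0,"ry": 0,"rz": 0,"x": 0,"y": 0,"z": 0,"grip": 1},
  ],
)

```text
time: 13.05
position: [0.4834, -0.3291, 0.0667]
eef_rot: [-0.0, 0.618, 0.786, -0.0]
force: [-1.1, -0.0, 4.6]
gripper_width: -0.0
```

Force is 4.6 N at about 5.3 mm down. I'll press slightly further to bottom out.

Request:
play_rows(
  motion=[
    {"rx": 0,"ry": 0,"rz": 0,"x": 0,"y": 0,"z": 0.02,"grip": 1},
    {"rx": 0,"ry": 0,"rz": 0,"x": 0,"y": 0,"z": 0.02,"grip": 1},
    {"rx": 0,"ry": 0,"rz": 0,"x": 0,"y": 0,"z": 0,"grip": 1},
    {"rx": 0,"ry": 0,"rz": 0,"x": 0,"y": 0,"z": 0,"grip": 1},
    {"rx": 0,"ry": 0,"rz": 0,"x": 0,"y": 0,"z": 0,"grip": 1},
    {"rx": 0,"ry": 0,"rz": 0,"x": 0,"y": 0,"z": 0,"grip": 1},
    {"rx": 0,"ry": 0,"rz": 0,"x": 0,"y": 0,"z": 0,"grip": 1},
    {"rx": 0,"ry": 0,"rz": 0,"x": 0,"y": 0,"z": 0,"grip": 1},
    {"rx": 0,"ry": 0,"rz": 0,"x": 0,"y": 0,"z": 0,"grip": 1},
    {"rx": 0,"ry": 0,"rz": 0,"x": 0,"y": 0,"z": 0,"grip": 1},
  ],
)

```text
time: 14.3
position: [0.4834, -0.3291, 0.0661]
eef_rot: [-0.0, 0.618, 0.786, 0.0]
force: [-2.4, 3.0, 10.6]
gripper_width: 0.0003
```

Request:
play_rows(
  motion=[
    {"rx": 0,"ry": 0,"rz": 0,"x": 0,"y": 0,"z": -0.2,"grip": 1},
    {"rx": 0,"ry": 0,"rz": 0,"x": 0,"y": 0,"z": -0.4,"grip": 1},
    {"rx": 0,"ry": 0,"rz": 0,"x": 0,"y": 0,"z": -0.8,"grip": 1},
    {"rx": 0,"ry": 0,"rz": 0,"x": 0,"y": 0,"z": -0.8,"grip": 1},
    {"rx": 0,"ry": 0,"rz": 0,"x": 0,"y": 0,"z": -0.8,"grip": 1},
    {"rx": 0,"ry": 0,"rz": 0,"x": 0,"y": 0,"z": -0.8,"grip": 1},
    {"rx": 0,"ry": 0,"rz": 0,"x": 0,"y": 0,"z": 0,"grip": 1},
    {"rx": 0,"ry": 0,"rz": 0,"x": 0,"y": 0,"z": 0,"grip": 1},
    {"rx": 0,"ry": 0,"rz": 0,"x": 0,"y": 0,"z": 0,"grip": 1},
    {"rx": 0,"ry": 0,"rz": 0,"x": 0,"y": 0,"z": 0,"grip": 1},
  ],
)

```text
time: 15.55
position: [0.483, -0.3288, 0.1785]
eef_rot: [-0.001, 0.618, 0.786, -0.0]
force: [-0.4, -0.6, -0.3]
gripper_width: 0.0001
```

```bash
python3 - <<'E'
from h import *
todo([.4835,-.3291,.066])
t=grab_frame("top"); f=grab_frame("side")
b=cv2.resize(cv2.imread("pics/top0.png")[90:290,80:440],None,fx=2,fy=2)
n=cv2.resize(t["img"][90:290,80:440][:,:,::-1],None,fx=2,fy=2)
c=cv2.resize(f["img"][230:300,300:370][:,:,::-1],(200,200),interpolation=cv2.INTER_CUBIC)
pad=np.zeros((200,720,3),np.uint8); pad[:,:200]=c
z=cv2.resize(t["img"][150:205,215:285][:,:,::-1],(254,200),interpolation=cv2.INTER_CUBIC); pad[:,220:474]=z
cv2.imwrite("pics/c7.png",np.vstack([n,pad]))
d=np.abs(n.astype(int)-b).max(2)>60; k,l,s,ce=cv2.connectedComponentsWithStats(d.astype(np.uint8)); print([(s[i].tolist()) for i in range(1,k) if s[i,4]>30])
E
```

```text
t 15.55 pos [ 0.483  -0.3288  0.1785] toolx deg 103.6 tilt [-0.001  0.001 -1.   ] F [-0.4 -0.6 -0.3] w 0.0001
units [-0.02  0.02  3.75] rz None
[[373, 139, 322, 261, 33719], [304, 171, 29, 12, 148], [351, 191, 11, 36, 233], [557, 217, 18, 18, 194]]
```

View pics/c7.png

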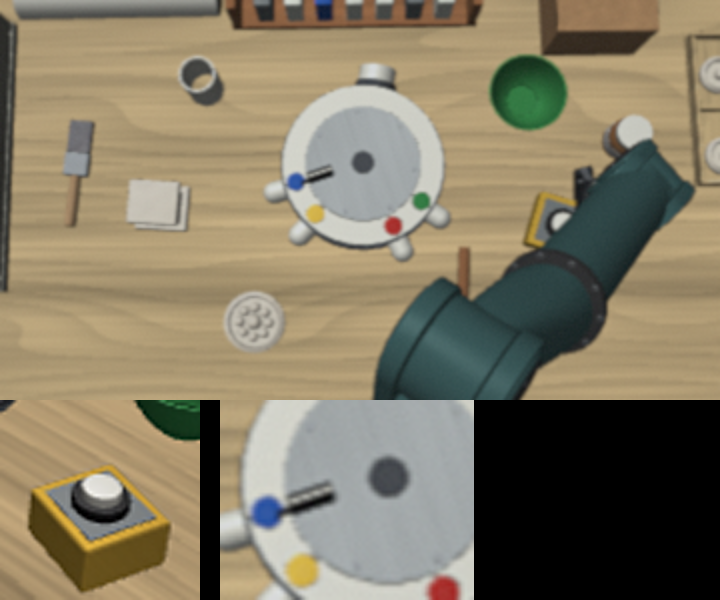

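The needle is on blue and the button is up. The only changes from the first picture are the tab and the area under the arm. Handing in.

```bash
python3 -c "
from h import *
print(ticket.finish_job())"
```

```text
the job is handed in; nothing more can be done
None
```

I turned the selector to the blue mark, pressed the start button once, and handed the job in at about 15.6 s of the 54 s allowed. No verdict was reported.

- **Selector:** I pushed the tab about 65° clockwise with the outside of the shut fingers. The last look that I measured, before pressing start, put the needle about 2° (4 mm) short of the middle of blue, against the 12 mm allowed. In the last picture it still points at blue.
- **Start button:** I pressed it to the bottom, with the fingertips at 66.1 mm and 10.6 N upward on the tool. It looks up again in the last side view.
- **Force while pushing:** I only read force when the arm was at rest, and it was below 1 N each time, so the peak during the push is not known.
- **Loose things:** Comparing the top view with the first one showed only the tab and the area around the arm changed. The arm hid the blade of the spatula and part of the jar in that last view. I did not measure either one, but the moves were planned to stay clear of them.
- **Gripper:** It was 178 mm above the table and touching nothing at the end.

One estimate was off: the fingers turned out slimmer than I assumed, so the tab sat a few degrees from where I expected mid-push. I corrected for it from the pictures.

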